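Move a row of photographed auction lots to the outgoing rack in lot order

ROBOT

A 6-joint arm with a two-finger parallel gripper is mounted at the origin on the work surface. World frame = base frame: x ahead of the robot, y to its left, z up, the work surface at z = 0. Lengths are in mm, angles in rad, forces in N, time in s.
With the tool pointing down it reaches from about 275 to 750 mm from the base axis. Payload 10.2 kg.
Tool frame: the origin (TCP) lies midway between the tips of the shut fingers; the grasp point (between the pads) lies 19 mm behind it (ctrl.grasp_offset is the distance from the TCP to the grasp point, in mm); z points along the fingers, y is the line along which they close (so a half turn about z gives the same grasp; the last joint's range is limited). The gripper opens to 85 mm and grips with 20 to 120 N. Pads are 22 mm wide; open, the fingers measure 114 mm over their backs; the gripper's body (76 mm by 85 mm) begins 54 mm behind the grasp point. The pads swing forward as they close: fully open they stand 13 mm farther back than shut.
Start: joints at [1.04, 0.313, 1.498, -0, 1.331, -0.223], TCP at [159.068, 500.328, 231.294] pointing down, gripper open.
Joint ranges: [-2.94, 2.94], [-0.97, 2.17], [0.19, 2.56], [-1.23, 4.37], [0.02, 3.11], [-2.88, 2.88]. Speed limits (rad/s): [2.39, 2.39, 3.01, 3.14, 3.14, 3.14].

INTERFACE

Orientations are given as a unit quaternion [w, x, y, z].
In Python, from rig import ctrl, viewer, models gives the robot as it stands. The module is installed in compiled form; this text tells all that it offers.
- The arm moves only by the shell command python3 -m pendant 'ROWS' [OPENING] [FORCE]. ROWS is text: rows parted by semicolons, each of 4 numbers parted by spaces: the shift along the tool's x, y, z in m, then the turn about the tool's z in rad. In form: x y z yaw; .... A call has 1 to 10 rows; each row shifts and turns the commanded pose from where the row before left it, along the tool's axes as they then stand; what a row does not reach is not made up. A row lasts 1/8 s, in which the tool goes at most 62.5 mm and 10.7 degrees, less where a joint would pass 70% of its speed; a pose out of reach is approached as far as the arm can. A call is refused whole if a number of a shift passes 0.0625 or a number of a turn 0.188, either way. A call with a gripper value outside its range is refused whole. OPENING is the opening, from 0 (shut) to 1 (fully open), set as the call begins (- or left out, the last holds). The fingers move at their own pace and stop on an object; FORCE is the grip in N (left out, the last holds). Time passes only in rows, so rows that do not move let the fingers close. It gives the time, the measured TCP pose, the force, the opening and the grip force at its end, in the units of the state.
- ctrl.sense(): the state, without advancing time (a new reading comes with each control period).
- viewer.capture(name): name is "side" or "top"; returns a dict with "color" (384x512x3 uint8, red, green, blue), "vertical_fov" (degrees; the focal length in pixels is half the picture's height over the tangent of half this angle, whatever the lens; pixels are square), "cx", "cy" (the principal point, pixels), "pose" (4x4, takes a point from camera to world coordinates). Camera axes: x right, y down, z forward; pixel columns grow to the right and rows downward; lengths in mm; the calibration is good to about 2 mm. A picture is of the moment at which its call begins. There is no depth.
- ctrl.finish_job(): hands the job in; it is judged then, once.
Trained networks look in the newest picture that a camera, given by its name, has taken for a name from the list of things; names that differ only in an ending like _2 or _b are one class to them, and where a whole thing is asked for, a point or a joint stands for the part that bears it (a point fixed in the world has none). Each returns a list of dicts, best first, with "p" (0 to 1); they miss things now and then, are a little off and sometimes report something else, mostly with a low value. They report only what shows in the picture. A call takes as long as a camera call. They do not tell look-alikes from the thing itself.
- models.boxes_of(camera, query): "at" ([x, y, z] in mm, in world coordinates, good to about 4 mm: the middle of the surface that is visible of it).
The state is a dict: "time_s": time; "joints": joint angles; "dq": joint speeds; "tau": joint torques, N m; "eef_pos": TCP position; "ee_rot": TCP orientation; "force": force on the tool from outside, world axes, zero at the start; "wrist_torque": the same for the moment, N m; "grip_width": opening from 0.0 (shut) to 1.0 (fully open); "grip_force": force on a finger pad.
Only numpy, scipy, OpenCV 4.12 (cv2) and the standard library are available. Lean on these libraries where they do the work, as an engineer would, in place of code of your own. Each camera call takes 0.05 s, during which the arm holds its last target. There are 200 camera calls.

TASK

The four lots on the intake rack have been photographed: move each one from its yellow-green tray into a bay of the grey outgoing rack, one lot to a bay and in the same left-to-right order as they stand now, so that they stay in lot order. Leave each standing upright on its bay's floor, the same way up as now, and do not knock any of them over.

Things in the scene. Friction and masses are not known exactly. Their poses are not given: they have to be found in the camera images.
- intake: intake rack, fixed: plywood board with aluminium edging, 108 (x) x 394 (y) x 20 mm, carrying four yellow-green plastic lot trays in a row along its y axis. Origin at the centre of its underside, on the bench; x across the rack, away from the robot, y along the row to the left as seen from the robot, z up. Tray centres at y = +142.5, +47.5, -47.5, -142.5 mm. May stand nearer to or farther from the robot than the outgoing rack, turned up to 0.15 rad.
- outgoing: outgoing rack, fixed: grey sheet steel, 90 (x) x 339 (y) mm, four empty bays in a row along its y axis. Origin at the centre of its underside, on the bench; axes as for the intake rack. Bay centres at x = 0, y = +126, +42, -42, -126 mm; bay floor 12 mm above the origin; each bay 81 mm wide (y) and 84 mm deep (x), between 3 mm dividers that rise 45 mm above its floor; front and back are open above a lip that rises 12 mm above its floor. Turned up to 0.15 rad.
- carton_mid (a point): light-bulb carton of brown cardboard, upright box 54 x 54 x 80 mm tall; x and y axes square to its sides. Loose, 0.1 to 0.35 kg. This point: on its upright axis, half-way up. z up. Grip it 25 to 30 mm below its top, so that the gripper's body stays clear of the top. At the start turned up to 0.25 rad against its tray.
- can_mid (a point): spray can, upright, aluminium with white cap, 48 mm diameter, 100 mm tall; the can body (48 mm) reaches 76 mm up, the cap above is 45 mm; its yaw does not matter. Loose, 0.1 to 0.35 kg. This point: on its upright axis, half-way up. z up. Grip it 25 to 30 mm below its top, so that the gripper's body stays clear of the top. At the start turned up to 0.25 rad against its tray.
- battery_mid (a point): black battery pack of a cordless tool standing on its foot: foot 40 (x) x 60 (y) x 30 mm tall, stem 40 (x) x 36 (y) rising from it to 72 mm; best gripped across x, 40 mm, where foot and stem are flush. Loose, 0.1 to 0.35 kg. This point: on its upright axis, half-way up. z up. Grip it 25 to 30 mm below its top, so that the gripper's body stays clear of the top. At the start turned up to 0.25 rad against its tray.
- torch_mid (a point): dark metal flashlight standing on its lens: head 46 mm diameter up to 26 mm, tapering to 36 mm up, tube 30 mm diameter above, 105 mm tall in all; its yaw does not matter. Loose, 0.1 to 0.35 kg. This point: on its upright axis, half-way up. z up. Grip it 25 to 30 mm below its top, so that the gripper's body stays clear of the top. At the start turned up to 0.25 rad against its tray.
- tray_carton: the lot tray that the carton stands in at the start; fixed in the intake rack, at any of its four places; yellow-green plastic, 98 (x) x 92 (y) mm, rim 11 mm high, walls 2.5 mm. All four look alike. Origin at the centre of its underside, 16 mm above the bench; the lot stands on its floor, 2.5 mm above the origin, up to 8 mm off centre; axes parallel to the intake rack's.
- tray_can: the lot tray that the spray can stands in at the start; fixed in the intake rack, at any of its four places; yellow-green plastic, 98 (x) x 92 (y) mm, rim 11 mm high, walls 2.5 mm. All four look alike. Origin at the centre of its underside, 16 mm above the bench; the lot stands on its floor, 2.5 mm above the origin, up to 8 mm off centre; axes parallel to the intake rack's.
- tray_battery: the lot tray that the battery pack stands in at the start; fixed in the intake rack, at any of its four places; yellow-green plastic, 98 (x) x 92 (y) mm, rim 11 mm high, walls 2.5 mm. All four look alike. Origin at the centre of its underside, 16 mm above the bench; the lot stands on its floor, 2.5 mm above the origin, up to 8 mm off centre; axes parallel to the intake rack's.
- tray_torch: the lot tray that the flashlight stands in at the start; fixed in the intake rack, at any of its four places; yellow-green plastic, 98 (x) x 92 (y) mm, rim 11 mm high, walls 2.5 mm. All four look alike. Origin at the centre of its underside, 16 mm above the bench; the lot stands on its floor, 2.5 mm above the origin, up to 8 mm off centre; axes parallel to the intake rack's.
Mind the look-alikes: they are no part of the job. Leave any purple look-alike of the part that bears torch_mid alone.

How it is judged:
By the outcome, as a careful person would: the job done as asked, in the order asked, and still so for the second after the job is handed in, with the robot touching nothing.
It also fails if it takes over 90 s, if anything falls off the work surface, if the arm or the gripper's body presses on something with over 40 N, if the wrist force passes 120 N, or if a joint passes its speed limit or range.

## Working session

There is one attempt and no reset: what is moved stays moved. The work goes in short steps, Python scripts to look and compute and a shell command to move; the robot and the scene stay as the last step left them, time stands still between calls to the robot, and variables do not carry over. Pictures are saved under pics/ and viewed, at most 14 in all, crops included, and the job is handed in when it is done.

```bash
mkdir -p pics
cat > h.py <<'E'
import numpy as np, cv2
from rig import ctrl, viewer, models
def cap(n,f=None):
    c=viewer.capture(n)
    if f: cv2.imwrite('pics/'+f,c['color'][:,:,::-1])
    c['f']=c['color'].shape[0]/2/np.tan(np.radians(c['vertical_fov']/2)); c['pose']=np.array(c['pose']); return c
def px(c,p):
    T=np.linalg.inv(c['pose']); q=T[:3,:3]@np.array(p,float)+T[:3,3]
    return np.round([c['cx']+c['f']*q[0]/q[2],c['cy']+c['f']*q[1]/q[2]],1)
def ray(c,u,v,z):
    d=c['pose'][:3,:3]@np.array([(u-c['cx'])/c['f'],(v-c['cy'])/c['f'],1]); o=c['pose'][:3,3]
    return np.round(o+d*(z-o[2])/d[2],1)
E
python3 - <<'E'
from h import *
for n in ('side','top'):
    c=cap(n,n+'0.png'); print(n,c['pose'].round(2).tolist(),c['f'],c['cx'],c['cy'])
    for q in ['intake','outgoing','carton_mid','can_mid','battery_mid','torch_mid','tray_carton']:
        for r in models.boxes_of(n,q)[:5]: print(q,round(r['p'],2),np.round(r['at']),px(c,r['at']))
print(ctrl.sense(), ctrl.grasp_offset)
E
```

```text
side [[0.92, -0.22, 0.32, 276.62], [-0.39, -0.5, 0.77, -835.51], [-0.01, -0.84, -0.55, 643.3], [0.0, 0.0, 0.0, 1.0]] 468.57386932794867 242.87792389313884 195.0463909107375
intake 0.76 [ 598. -227.   12.] [276.7 273.4]
outgoing 0.67 [455.  20.  22.] [171.3 218.9]
carton_mid 0.8 [636.  50.  79.] [240.  174.3]
can_mid 0.83 [ 628. -232.   79.] [292.8 244.4]
battery_mid 0.57 [ 635. -123.   63.] [271.1 219.4]
torch_mid 0.74 [644. -31.  73.] [257.  192.5]
torch_mid 0.73 [ 765. -120.   50.] [323.5 209.5]
torch_mid 0.65 [770.  62.  47.] [287.4 172.2]
torch_mid 0.2 [ 598. -231.   14.] [277.9 273.9]
tray_carton 0.75 [623.  66.  22.] [232.7 192.3]
tray_carton 0.64 [ 636. -120.   61.] [270.9 219. ]
top [[0.0, -0.98, 0.21, 457.69], [-1.0, -0.0, -0.0, -13.26], [0.01, -0.21, -0.98, 799.3], [0.0, 0.0, 0.0, 1.0]] 354.6518607184703 255.17693294378967 191.1489101957386
intake 0.81 [605. -53.  18.] [271.4 198.2]
outgoing 0.89 [457.  32.   9.] [232.7 266. ]
carton_mid 0.67 [646.  74.  99.] [210.8 170.9]
carton_mid 0.6 [456.  32.   9.] [232.4 266.5]
carton_mid 0.41 [ 616. -190.   20.] [332.1 193.8]
can_mi
[... 337 characters left out ...]
 0.8, 'joints': array([ 1.03959583e+00,  3.12885498e-01,  1.49770384e+00,  5.32988640e-05,
        1.33100226e+00, -2.23372744e-01]), 'dq': array([-0.00094513,  0.00042696,  0.00087736, -0.00117045, -0.00106402,
       -0.00065602]), 'tau': array([-6.36555505e-04, -4.12139797e+01, -2.59887367e+01, -2.32634184e-04,
        5.85406633e-04,  3.09775970e-06]), 'eef_pos': array([159.05767414, 500.33220879, 231.30015455]), 'ee_rot': array([-2.38703953e-05,  1.53313161e-01,  9.88177653e-01,  1.00309043e-05]), 'force': array([-0.49872409, -0.79628642,  0.40224663]), 'wrist_torque': array([-0.0304092 , -0.03348718,  0.01748472]), 'grip_force': 0.0, 'grip_width': 1.0003081238028846} 18.700000000000003
```

Run:
```python
import cv2
a=cv2.imread('pics/top0.png');cv2.imwrite('pics/t1.png',cv2.resize(a[90:310,150:400],None,fx=2.7,fy=2.7,interpolation=cv2.INTER_CUBIC))
a=cv2.imread('pics/side0.png');cv2.imwrite('pics/s1.png',cv2.resize(a[100:330,90:390],None,fx=2.6,fy=2.6,interpolation=cv2.INTER_CUBIC))
```

```text
(no output)
```

View pics/t1.png

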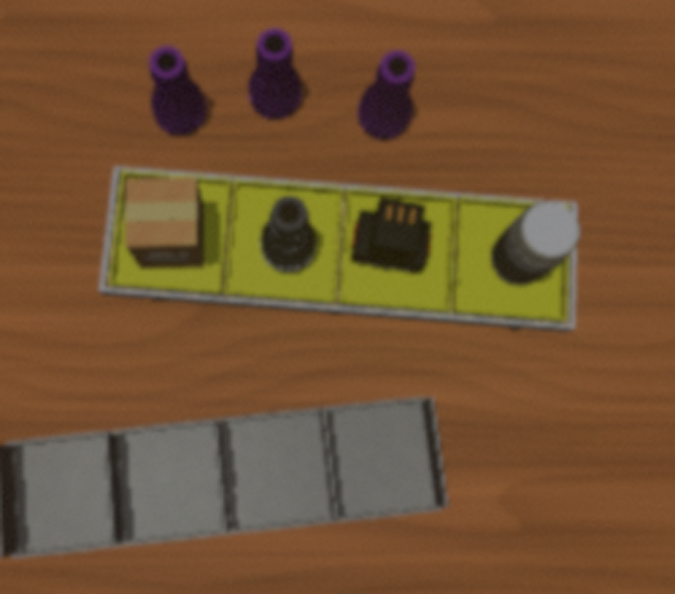

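View pics/s1.png

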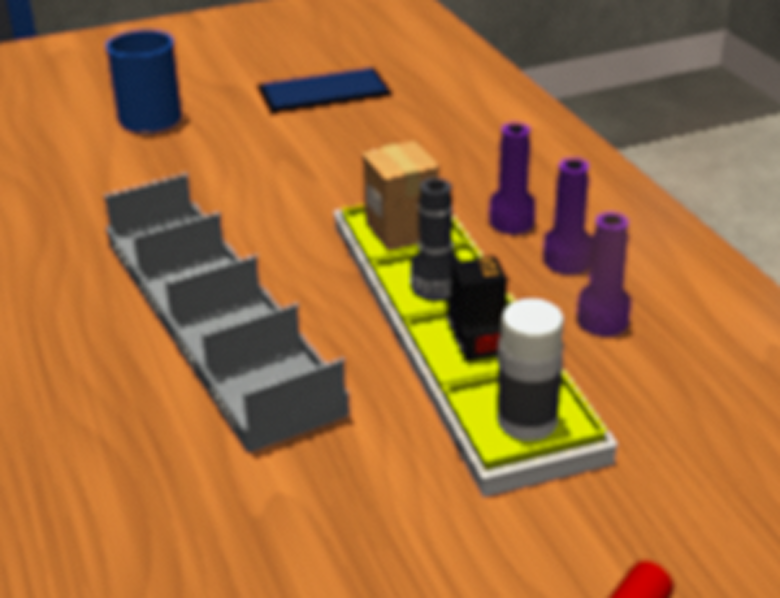

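```bash
cat > w.py <<'E'
from h import *
def R(t): return np.array([[np.cos(t),-np.sin(t)],[np.sin(t),np.cos(t)]])
def loop(p,t,sx,sy,z,cx=0,cy=0): # rect
    q=np.array([[-sx,-sy],[sx,-sy],[sx,sy],[-sx,sy]])/2+[cx,cy]; return np.c_[q@R(t).T+p,[z]*4]
def circ(p,d,z): a=np.linspace(0,2*np.pi,24); return np.c_[p[0]+d/2*np.cos(a),p[1]+d/2*np.sin(a),0*a+z]
def draw(img,c,s,o,pts,col):
    q=np.array([(px(c,p)+.5-o)*s for p in pts]); cv2.polylines(img,[np.int32(q*16)],True,col,1,cv2.LINE_AA,4)
E
python3 - <<'E'
from w import *
c=cap('top')
f=lambda u,v:(u/2.7+150,v/2.7+90)
for n,l,z in [('int',[(118,168),(577,203),(574,327),(101,291)],20),('out R',[(433,400),(443,508)],20),('can',[(551,231)],118.5),('torch',[(291,212)],123.5),('carton',[(127,179),(196,178),(199,246),(129,246)],98.5),('bat',[(382,200),(430,204),(360,258),(425,266)],90)]:
    P=np.array([ray(c,*f(*a),z) for a in l]); print(n,P.tolist(),P.mean(0))
cv2.imwrite('pics/o1.png',cv2.resize(c['color'][225:315,120:330,::-1],None,fx=3.8,fy=3.8,interpolation=cv2.INTER_CUBIC))
E
```

```text
int [[712.0, 124.3, 20.0], [682.6, -264.8, 20.0], [576.6, -255.9, 20.0], [605.5, 134.4, 20.0]] [644.175 -65.5    20.   ]
out R [[516.6, -137.9, 20.0], [431.6, -143.3, 20.0]] [ 474.1 -140.6   20. ]
can [[632.7, -212.6, 118.5]] [ 632.7 -212.6  118.5]
torch [[645.1, -21.6, 123.5]] [645.1 -21.6 123.5]
carton [[677.6, 103.3, 98.5], [678.6, 50.7, 98.5], [625.3, 47.3, 98.5], [625.1, 99.9, 98.5]] [651.65  75.3   98.5 ]
bat [[664.2, -92.0, 90.0], [661.1, -128.9, 90.0], [618.4, -74.4, 90.0], [612.3, -123.7, 90.0]] [ 639.   -104.75   90.  ]
```

View pics/o1.png

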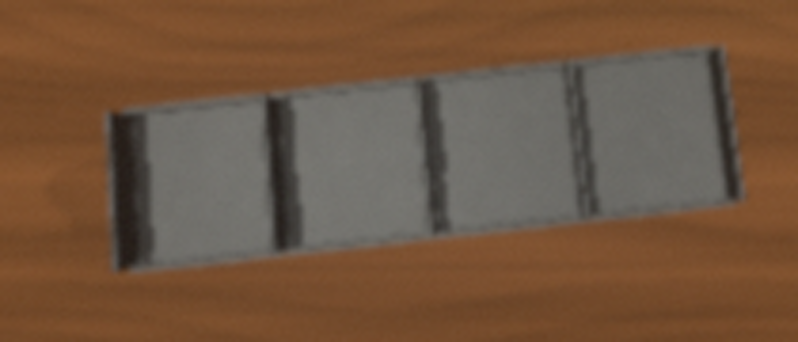

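```bash
cat > ov.py <<'E'
from w import *
def overlay(n,f,O,I,S,o,w,h,s):
    c=cap(n); o=np.array(o)
    img=cv2.resize(c['color'][o[1]:o[1]+h,o[0]:o[0]+w,::-1],None,fx=s,fy=s,interpolation=cv2.INTER_CUBIC)
    D=lambda pts,col:draw(img,c,s,o,pts,col)
    if O:
        p,t=O[:2],O[2]; D(loop(p,t,90,339,24),(0,0,255))
        for k in range(5): 
            d=loop(p,t,84,3,57,0,-168+84*k); e=d.copy(); e[:,2]=12; D([e[0],d[0],d[2],e[2]],(0,255,255))
    if I:
        p,t=I[:2],I[2]; D(loop(p,t,108,394,20),(0,0,255))
        for y in (142.5,47.5,-47.5,-142.5): D(loop(p,t,98,92,27,0,y),(255,0,0))
    for k,(x,y,t) in S.items():
        p=np.array([x,y]); z=18.5
        if k=='carton': L=[loop(p,t,54,54,z),loop(p,t,54,54,z+80)]
        if k=='can': L=[circ(p,48,z),circ(p,48,z+76),circ(p,45,z+100)]
        if k=='torch': L=[circ(p,46,z),circ(p,46,z+26),circ(p,30,z+36),circ(p,30,z+105)]
        if k=='battery': L=[loop(p,t,40,60,z),loop(p,t,40,60,z+30),loop(p,t,40,36,z+30),loop(p,t,40,36,z+72)]
        for l in L: D(l,(255,255,0))
    cv2.imwrite('pics/'+f,img)
E
python3 - <<'E'
from ov import *
c=cap('top'); P=np.array([ray(c,*(np.array(a)/3.8+[120,225]),57) for a in [(107,112),(118,270),(722,47),(742,200)]]); print(P)
m=P.mean(0)[:2]; d=P[:2].mean(0)-P[2:].mean(0); t=-np.arctan2(d[0],d[1]); print(m,t,np.hypot(*d[:2]))
S=dict(carton=(651.6,75.3,0.03),can=(632.7,-212.6,0),torch=(645.1,-21.6,0),battery=(639,-106,-.1))
O=[*m,t]; I=[644.2,-65.5,-.0755]
overlay('top','ov1.png',O,I,S,(140,130),250,180,3.2)
overlay('side','ovs1.png',O,I,S,(110,130),230,150,3.4)
E
```

```text
[[ 479.5  203.1   57. ]
 [ 397.2  192.    57. ]
 [ 515.4 -131.3   57. ]
 [ 433.8 -139.6   57. ]]
[456.475  31.05 ] 0.10843188898638595 334.9672558624201
```

View pics/ov1.png

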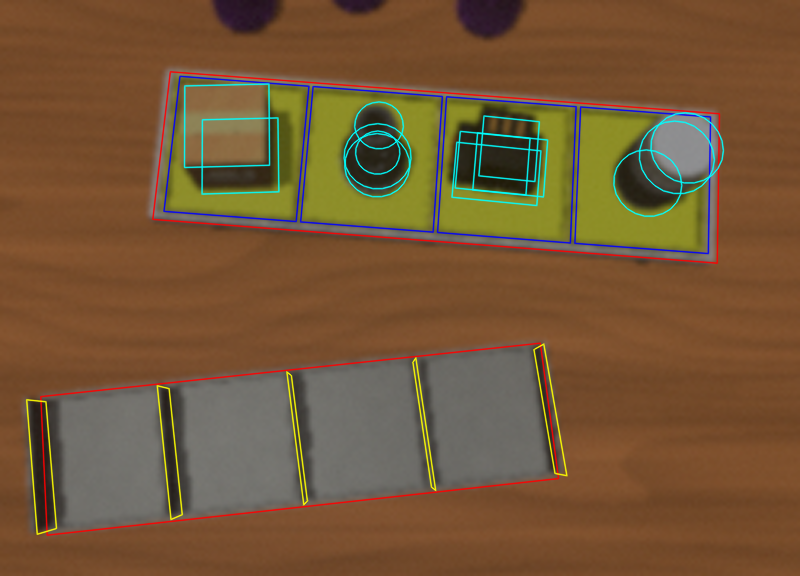

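View pics/ovs1.png

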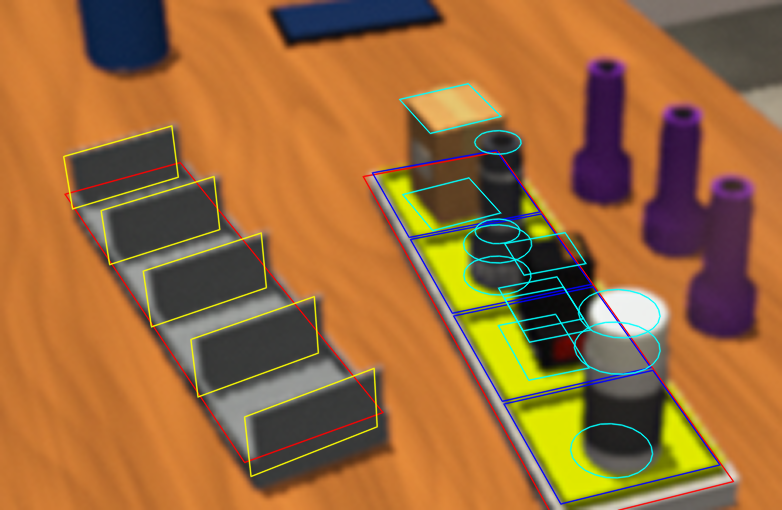

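```bash
cat > pl.py <<'E'
import sys
from h import *
from scipy.spatial.transform import Rotation as Ro
# python3 pl.py x y z yaw   (yaw: world angle of rack/object x axis, tool y is set along it)
def plan(x,y,z,t):
    s=ctrl.sense(); q=s['ee_rot']; M=Ro.from_quat([*q[1:],q[0]]).as_matrix()
    a=np.arctan2(M[1,1],M[0,1]); turn=-((t-a+np.pi/2)%np.pi-np.pi/2)
    d=np.array([x,y,z])-s['eef_pos']
    M2=M@Ro.from_euler('z',turn).as_matrix()
    print('t',s['time_s'],'pos',s['eef_pos'].round(1),'turn',round(turn,3),'shift after turn (m)',(M2.T@d/1e3).round(4),'w',round(s['grip_width'],3),'F',round(s['grip_force'],1),'q6',s['joints'][5].round(2),'force',s['force'].round(1))
if __name__=='__main__': plan(*map(float,sys.argv[1:]))
E
python3 - <<'E'
from ov import *
S=dict(carton=(652.6,74.8,0.02),can=(633.7,-213,0),torch=(646.1,-22,0),battery=(646.5,-105.5,-.1))
O=[457.5,30.5,.1084]; I=[645,-66,-.0755]
overlay('top','ov2.png',None,None,S,(190,150),180,65,4.4)
overlay('side','ovs2.png',O,None,S,(205,125),120,150,3.4)
a=cv2.imread('pics/ov2.png');b=cv2.imread('pics/ovs2.png');h=a.shape[0]
cv2.imwrite('pics/ov2.png',a);
E
python3 pl.py 651 75 190 0.02
```

```text
t 1.1 pos [159.1 500.3 231.3] turn 1.243 shift after turn (m) [-0.4351  0.4833  0.0413] w 0.997 F 0.0 q6 -0.22 force [-0.1  0.1 -0.1]
```

View pics/ov2.png

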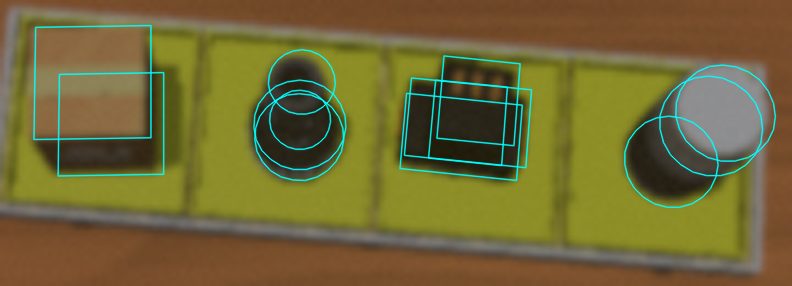

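View pics/ovs2.png

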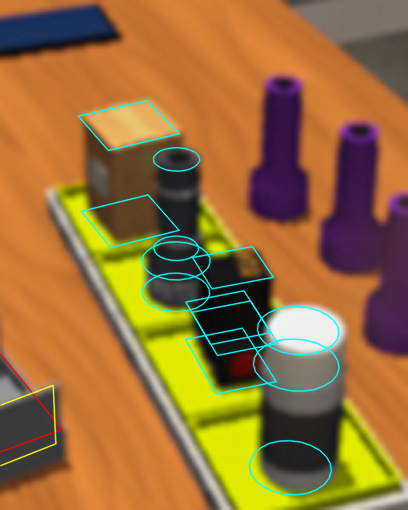

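```bash
python3 -m pendant '0 0 0 0.178;0 0 0 0.178;0 0 0 0.178;0 0 0 0.178;0 0 0 0.178;0 0 0 0.178;0 0 0 0.175' 1
python3 -m pendant '-.04 .044 0 0;-.04 .044 0 0;-.04 .044 0 0;-.04 .044 0 0;-.04 .044 0 0;-.04 .044 0 0;-.04 .044 0 0;-.04 .044 0 0;-.04 .044 0 0;-.04 .044 0 0'
python3 pl.py 652 75 130 0.02
```

```text
time_s: 1.98
eef_pos: [159.1, 500.3, 231.3]
ee_rot: [-0.0, 0.702, 0.712, 0.0]
force: [1.3, 1.6, 0.1]
grip_width: 1.001
grip_force: 0.0
time_s: 3.22
eef_pos: [608.3, 107.7, 231.3]
ee_rot: [0.0, 0.7, 0.714, 0.0]
force: [0.6, -0.1, -0.2]
grip_width: 0.996
grip_force: 0.0
t 3.225 pos [608.3 107.7 231.3] turn -0.0 shift after turn (m) [-0.0336  0.043   0.1013] w 0.996 F 0.0 q6 -0.03 force [ 0.6 -0.1 -0.2]
```

```bash
python3 -m pendant '-.0168 .0215 .02 0;-.0168 .0215 .03 0;0 0 .04 0;0 0 .04 0;0 0 .03 0;0 0 .023 0;0 0 0 0'
python3 pl.py 652 75 48 0.02
python3 -m pendant '0 0 0 0;0 0 0 0;0 0 0 0;0 0 0 0;0 0 0 0;0 0 0 0;0 0 0 0;0 0 0 0' 0 40
```

```text
time_s: 4.1
eef_pos: [649.7, 76.5, 46.6]
ee_rot: [-0.001, 0.7, 0.714, -0.001]
force: [0.5, 0.6, 0.6]
grip_width: 0.997
grip_force: 0.0
t 4.1 pos [649.7  76.5  46.6] turn -0.0 shift after turn (m) [-0.0016  0.0023 -0.0014] w 0.997 F 0.0 q6 -0.08 force [0.5 0.6 0.6]
time_s: 5.1
eef_pos: [651.5, 76.4, 49.9]
ee_rot: [0.001, 0.7, 0.714, 0.001]
force: [0.1, -0.4, 6.2]
grip_width: 0.629
grip_force: 43.0
```

```bash
python3 -m pendant '0 0 -.02 0;0 0 -.03 0;0 0 -.03 0;0 0 0 0'
python3 pl.py 443.4 156 125 0.108
```

```text
time_s: 5.6
eef_pos: [651.7, 76.5, 131.6]
ee_rot: [0.002, 0.7, 0.714, 0.002]
force: [-0.1, 0.1, -1.6]
grip_width: 0.627
grip_force: 42.4
t 5.6 pos [651.7  76.5 131.6] turn -0.088 shift after turn (m) [ 0.1015 -0.1986  0.0055] w 0.627 F 42.4 q6 -0.08 force [-0.1  0.1 -1.6]
```

```bash
python3 -m pendant '0 0 0 -.088;.015 -.03 0 0;.017 -.034 0 0;.017 -.034 0 0;.017 -.034 0 0;.017 -.034 0 0;.0185 -.0326 0 0;0 0 0 0;0 0 0 0'
python3 pl.py 443.4 156 45 0.108
python3 - <<'E'
from h import *
c=cap('top'); s=cap('side')
a=cv2.resize(c['color'][215:315,120:330,::-1],None,fx=3.3,fy=3.3); b=cv2.resize(s['color'][130:230,90:300,::-1],None,fx=2.7,fy=2.7)
b=cv2.copyMakeBorder(b,0,0,0,a.shape[1]-b.shape[1],cv2.BORDER_CONSTANT)
cv2.imwrite('pics/p1.png',np.vstack([a,b]))
E
```

```text
time_s: 6.72
eef_pos: [442.5, 155.8, 128.1]
ee_rot: [0.0, 0.668, 0.744, -0.0]
force: [0.4, -0.7, -1.5]
grip_width: 0.629
grip_force: 42.9
t 6.725 pos [442.5 155.8 128.1] turn 0.0 shift after turn (m) [0.0001 0.0009 0.0831] w 0.629 F 42.9 q6 -0.02 force [ 0.4 -0.7 -1.5]
```

View pics/p1.png

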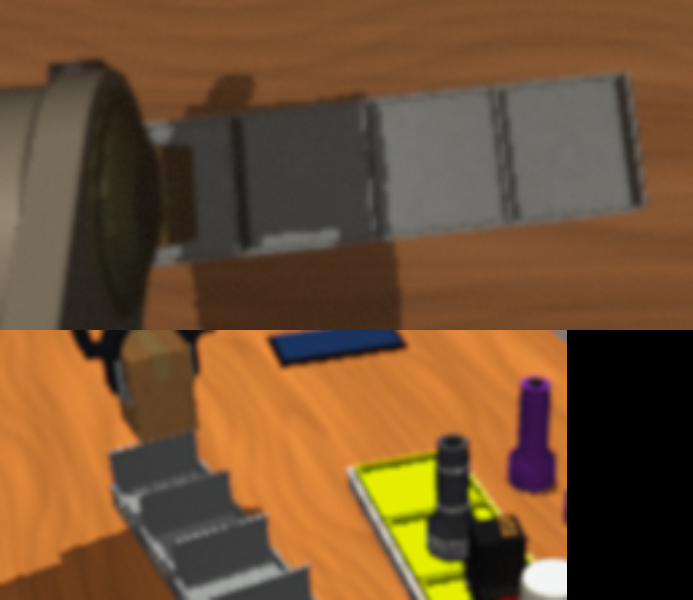

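```bash
python3 -m pendant '0 0 .03 0;0 0 .025 0;0 0 .015 0;0 0 .008 0;0 0 .004 0;0 0 0 0'; python3 -m pendant '0 0 .002 0;0 0 0 0'
```

```text
time_s: 7.58
eef_pos: [442.5, 156.0, 46.6]
ee_rot: [0.0, 0.668, 0.744, 0.0]
force: [0.3, 0.0, -3.0]
grip_width: 0.629
grip_force: 42.9
time_s: 7.82
eef_pos: [442.3, 156.0, 44.5]
ee_rot: [0.0, 0.668, 0.744, 0.0]
force: [-0.7, 0.1, -2.2]
grip_width: 0.627
grip_force: 42.9
```

```bash
python3 -m pendant '0 0 .001 0;0 0 .001 0;0 0 0 0'; python3 -m pendant '0 0 .001 0;0 0 0 0'
```

```text
time_s: 8.2
eef_pos: [442.4, 156.0, 43.3]
ee_rot: [0.0, 0.668, 0.744, 0.0]
force: [-3.6, -0.6, 13.8]
grip_width: 0.629
grip_force: 44.2
time_s: 8.45
eef_pos: [442.4, 156.0, 43.2]
ee_rot: [0.0, 0.668, 0.744, 0.0]
force: [-9.3, -1.8, 26.0]
grip_width: 0.625
grip_force: 45.7
```

```bash
python3 -m pendant '0 0 -.0015 0;0 0 0 0'; python3 -m pendant '0 0 0 0;0 0 0 0;0 0 0 0;0 0 0 0' 1; python3 -m pendant '0 0 -.02 0;0 0 -.04 0;0 0 -.04 0;0 0 -.04 0;0 0 0 0'; python3 pl.py 646 -21.5 190 0.0
```

```text
time_s: 8.7
eef_pos: [442.5, 156.0, 43.3]
ee_rot: [0.0, 0.668, 0.744, 0.0]
force: [-2.9, 0.4, 7.8]
grip_width: 0.628
grip_force: 43.7
time_s: 9.2
eef_pos: [442.2, 156.0, 42.7]
ee_rot: [-0.0, 0.668, 0.744, -0.0]
force: [0.8, 0.5, -0.1]
grip_width: 0.998
grip_force: 0.0
time_s: 9.82
eef_pos: [443.5, 156.1, 185.2]
ee_rot: [0.002, 0.668, 0.744, 0.002]
force: [-0.5, -0.2, -1.0]
grip_width: 0.998
grip_force: 0.0
t 9.825 pos [443.5 156.1 185.2] turn 0.108 shift after turn (m) [-0.1776  0.2026 -0.0037] w 0.998 F 0.0 q6 -0.02 force [-0.5 -0.2 -1. ]
```

```bash
python3 -m pendant '0 0 0 .108;-.03 .034 0 0;-.03 .034 0 0;-.03 .034 0 0;-.03 .034 0 0;-.03 .034 0 0;-.0276 .0326 0 0;0 0 0 0'; python3 pl.py 646 -21.5 74.5 0
```

```text
time_s: 10.82
eef_pos: [645.5, -23.6, 180.2]
ee_rot: [-0.001, 0.708, 0.706, -0.001]
force: [-0.6, 0.2, -1.6]
grip_width: 0.997
grip_force: 0.0
t 10.825 pos [645.5 -23.6 180.2] turn -0.002 shift after turn (m) [0.002  0.0008 0.1057] w 0.997 F 0.0 q6 -0.22 force [-0.6  0.2 -1.6]
```

```bash
python3 -m pendant '0 0 .04 0;0 0 .04 0;0 0 .03 0;0 0 0 0';python3 pl.py 646 -21.5 74.5 0;python3 -m pendant '0 0 0 0;0 0 0 0;0 0 0 0;0 0 0 0;0 0 0 0;0 0 0 0;0 0 0 0;0 0 0 0' 0 40
```

```text
time_s: 11.32
eef_pos: [642.9, -20.7, 70.1]
ee_rot: [-0.003, 0.707, 0.707, -0.002]
force: [0.2, -0.4, -0.5]
grip_width: 1.0
grip_force: 0.0
t 11.325 pos [642.9 -20.7  70.1] turn 0.001 shift after turn (m) [-0.0008  0.003  -0.0044] w 1.0 F 0.0 q6 -0.21 force [ 0.2 -0.4 -0.5]
time_s: 12.32
eef_pos: [645.2, -21.7, 73.7]
ee_rot: [0.0, 0.707, 0.707, 0.0]
force: [-0.5, 0.0, 6.0]
grip_width: 0.34
grip_force: 39.3
```

```bash
python3 -m pendant '0 0 -.02 0;0 0 -.03 0;0 0 -.03 0;0 0 0 0;0 0 0 0'
python3 pl.py 452.5 72.5 150 0.108
```

```text
time_s: 12.95
eef_pos: [644.2, -21.5, 151.0]
ee_rot: [-0.001, 0.707, 0.707, -0.001]
force: [-0.0, 0.7, -1.9]
grip_width: 0.336
grip_force: 39.8
t 12.95 pos [644.2 -21.5 151. ] turn -0.108 shift after turn (m) [ 0.1141 -0.1804  0.0016] w 0.336 F 39.8 q6 -0.21 force [-0.   0.7 -1.9]
```

```bash
python3 -m pendant '0 0 0 -.108;.015 -.02 0 0;.02 -.03 0 0;.02 -.034 0 0;.02 -.034 0 0;.02 -.034 0 0;.0191 -.0284 0 0;0 0 0 0;0 0 0 0;0 0 0 0'
python3 pl.py 452.5 72.5 67.2 0.108
```

```text
time_s: 14.2
eef_pos: [453.7, 72.0, 152.4]
ee_rot: [-0.0, 0.668, 0.744, -0.0]
force: [-0.1, 0.0, -2.3]
grip_width: 0.338
grip_force: 40.2
t 14.2 pos [453.7  72.  152.4] turn -0.001 shift after turn (m) [ 0.0007 -0.0011  0.0852] w 0.338 F 40.2 q6 -0.21 force [-0.1  0.  -2.3]
```

```bash
python3 -m pendant '0 0 .03 0;0 0 .025 0;0 0 .016 0;0 0 .008 0;0 0 .004 0;0 0 0 0;0 0 0 0'; python3 -m pendant '0 0 .001 0;0 0 0 0';python3 -m pendant '0 0 .001 0;0 0 0 0'
```

```text
time_s: 15.08
eef_pos: [453.5, 72.3, 70.3]
ee_rot: [0.0, 0.668, 0.744, 0.0]
force: [0.2, 0.1, -2.7]
grip_width: 0.341
grip_force: 40.1
time_s: 15.32
eef_pos: [453.2, 72.4, 68.9]
ee_rot: [0.0, 0.668, 0.744, 0.0]
force: [-0.4, -0.4, -1.4]
grip_width: 0.339
grip_force: 40.2
time_s: 15.58
eef_pos: [453.2, 72.4, 67.7]
ee_rot: [-0.0, 0.668, 0.744, -0.0]
force: [0.4, 0.2, -2.6]
grip_width: 0.337
grip_force: 40.1
```

```bash
python3 -m pendant '0 0 .0005 0;0 0 0 0;0 0 0 0';python3 -m pendant '0 0 .0005 0;0 0 0 0;0 0 0 0'
```

```text
time_s: 15.95
eef_pos: [453.2, 72.4, 67.3]
ee_rot: [-0.0, 0.668, 0.744, -0.0]
force: [1.0, -0.4, -2.2]
grip_width: 0.34
grip_force: 40.1
time_s: 16.32
eef_pos: [453.4, 72.3, 67.1]
ee_rot: [0.0, 0.668, 0.744, 0.0]
force: [-1.4, -0.0, 5.9]
grip_width: 0.336
grip_force: 40.4
```

Contact. Release, retreat, move to the battery.

```bash
python3 -m pendant '0 0 0 0;0 0 0 0;0 0 0 0;0 0 0 0;0 0 0 0' 1; python3 -m pendant '0 0 -.02 0;0 0 -.04 0;0 0 -.04 0;0 0 -.01 0;0 0 0 0;0 0 0 0'; python3 pl.py 647 -105 180 -0.1
```

```text
time_s: 16.95
eef_pos: [453.2, 72.3, 66.8]
ee_rot: [0.0, 0.668, 0.744, -0.0]
force: [-0.5, -0.8, 0.6]
grip_width: 0.999
grip_force: 0.0
time_s: 17.7
eef_pos: [452.6, 72.4, 175.5]
ee_rot: [-0.001, 0.668, 0.744, -0.001]
force: [0.8, 1.1, 0.5]
grip_width: 0.997
grip_force: 0.0
t 17.7 pos [452.6  72.4 175.5] turn 0.208 shift after turn (m) [-0.1571  0.2111 -0.005 ] w 0.997 F 0.0 q6 -0.21 force [0.8 1.1 0.5]
```

```bash
python3 -m pendant '0 0 0 .104;0 0 0 .104;-.027 .035 0 0;-.027 .036 0 0;-.027 .036 0 0;-.027 .036 0 0;-.027 .036 0 0;-.022 .032 0 0;0 0 0 0;0 0 0 0'; python3 pl.py 647 -105 40.5 -0.1
```

```text
time_s: 18.95
eef_pos: [646.8, -104.4, 175.6]
ee_rot: [-0.001, 0.742, 0.671, -0.001]
force: [0.3, 0.1, 1.0]
grip_width: 1.004
grip_force: 0.0
t 18.95 pos [ 646.8 -104.4  175.6] turn 0.0 shift after turn (m) [-0.0007  0.0005  0.1351] w 1.004 F 0.0 q6 -0.24 force [0.3 0.1 1. ]
```

```bash
python3 -m pendant '0 0 .03 0;0 0 .04 0;0 0 .04 0;0 0 .024 0;0 0 0 0;0 0 0 0';python3 -m pendant '0 0 0 0;0 0 0 0;0 0 0 0;0 0 0 0;0 0 0 0;0 0 0 0;0 0 0 0;0 0 0 0' 0 40;  python3 -m pendant '0 0 -.02 0;0 0 -.03 0;0 0 -.03 0;0 0 0 0;0 0 0 0'
python3 pl.py 461.5 -11 115 0.108
```

```text
time_s: 19.7
eef_pos: [647.9, -104.7, 44.3]
ee_rot: [0.001, 0.741, 0.671, 0.0]
force: [1.2, 0.2, 0.5]
grip_width: 1.001
grip_force: 0.0
time_s: 20.7
eef_pos: [647.7, -105.1, 43.6]
ee_rot: [0.0, 0.742, 0.671, 0.0]
force: [-1.8, 0.5, 5.8]
grip_width: 0.472
grip_force: 39.7
time_s: 21.32
eef_pos: [646.9, -104.7, 121.8]
ee_rot: [-0.001, 0.742, 0.671, -0.0]
force: [1.1, 0.1, -1.2]
grip_width: 0.473
grip_force: 39.7
t 21.325 pos [ 646.9 -104.7  121.8] turn -0.208 shift after turn (m) [ 0.1132 -0.1743  0.0071] w 0.473 F 39.7 q6 -0.24 force [ 1.1  0.1 -1.2]
```

```bash
python3 -m pendant '0 0 0 -.104;0 0 0 -.104;.018 -.026 0 0;.02 -.031 0 0;.02 -.031 0 0;.02 -.031 0 0;.02 -.031 0 0;.0152 -.0243 0 0;0 0 0 0;0 0 0 0'
python3 pl.py 461.5 -11 37 0.108
python3 - <<'E'
from h import *
s=cap('side'); b=cv2.resize(s['color'][120:300,90:330,::-1],None,fx=3,fy=3); cv2.imwrite('pics/p2.png',b)
E
```

```text
time_s: 22.58
eef_pos: [462.4, -11.4, 122.4]
ee_rot: [-0.0, 0.668, 0.744, -0.0]
force: [-0.2, -0.5, -2.2]
grip_width: 0.475
grip_force: 39.9
t 22.575 pos [462.4 -11.4 122.4] turn -0.0 shift after turn (m) [ 0.0005 -0.0008  0.0854] w 0.475 F 39.9 q6 -0.39 force [-0.2 -0.5 -2.2]
```

View pics/p2.png

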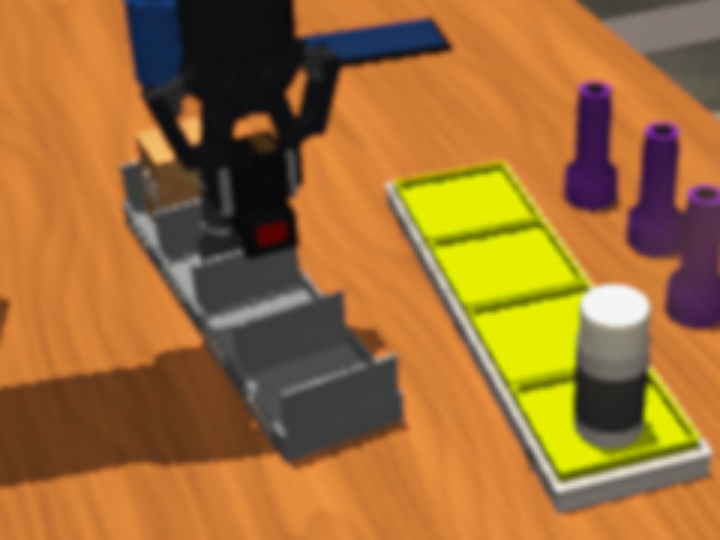

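Carton at (170,175) stands in bay 1, torch base at (220,240) in bay 2; the battery at (265,190) hangs level over bay 3.

```bash
python3 -m pendant '0 0 .03 0;0 0 .025 0;0 0 .016 0;0 0 .008 0;0 0 .004 0;0 0 0 0;0 0 0 0'; python3 -m pendant '0 0 .0015 0;0 0 0 0;0 0 0 0';python3 -m pendant '0 0 .0005 0;0 0 0 0;0 0 0 0'
```

```text
time_s: 23.5
eef_pos: [462.3, -11.3, 40.3]
ee_rot: [0.0, 0.668, 0.744, 0.0]
force: [-0.6, 0.2, -1.8]
grip_width: 0.475
grip_force: 39.9
time_s: 23.88
eef_pos: [462.0, -11.2, 38.3]
ee_rot: [0.0, 0.668, 0.744, 0.0]
force: [0.8, -0.0, -2.0]
grip_width: 0.476
grip_force: 39.9
time_s: 24.25
eef_pos: [462.0, -11.2, 37.8]
ee_rot: [0.0, 0.668, 0.744, -0.0]
force: [-0.5, 0.1, -1.9]
grip_width: 0.473
grip_force: 39.9
```

```bash
python3 -m pendant '0 0 .0005 0;0 0 0 0;0 0 0 0';python3 -m pendant '0 0 .0005 0;0 0 0 0;0 0 0 0'
```

```text
time_s: 24.62
eef_pos: [462.0, -11.2, 37.3]
ee_rot: [-0.0, 0.668, 0.744, -0.0]
force: [0.2, -0.0, -1.8]
grip_width: 0.476
grip_force: 39.9
time_s: 25.0
eef_pos: [462.1, -11.2, 37.0]
ee_rot: [0.0, 0.668, 0.744, 0.0]
force: [-2.3, 0.0, 5.7]
grip_width: 0.471
grip_force: 40.3
```

```bash
python3 -m pendant '0 0 0 0;0 0 0 0;0 0 0 0;0 0 0 0;0 0 0 0' 1; python3 -m pendant '0 0 -.02 0;0 0 -.04 0;0 0 -.04 0;0 0 -.04 0;0 0 0 0;0 0 0 0'; python3 pl.py 634 -212 180 -0.1
```

```text
time_s: 25.62
eef_pos: [462.0, -11.2, 36.8]
ee_rot: [-0.0, 0.668, 0.744, 0.0]
force: [0.7, 0.4, 0.3]
grip_width: 1.0
grip_force: 0.0
time_s: 26.38
eef_pos: [461.6, -11.1, 176.0]
ee_rot: [-0.001, 0.668, 0.744, -0.0]
force: [0.3, -0.5, -1.7]
grip_width: 1.0
grip_force: 0.0
t 26.375 pos [461.6 -11.1 176. ] turn 0.208 shift after turn (m) [-0.1827  0.1916 -0.0043] w 1.0 F 0.0 q6 -0.39 force [ 0.3 -0.5 -1.7]
```

```bash
python3 -m pendant '0 0 0 .104;0 0 0 .104;-.03 .032 0 0;-.031 .032 0 0;-.031 .032 0 0;-.031 .032 0 0;-.031 .032 0 0;-.0287 .0316 0 0;0 0 0 0;0 0 0 0'; python3 -m pendant '0 0 .03 0;0 0 .04 0;0 0 .03 0;0 0 .01 0;0 0 0 0;0 0 0 0';python3 pl.py 634 -212 66 -0.1
```

```text
time_s: 27.62
eef_pos: [633.8, -211.5, 175.3]
ee_rot: [-0.001, 0.742, 0.671, -0.0]
force: [-0.0, 0.5, -0.4]
grip_width: 0.995
grip_force: 0.0
time_s: 28.38
eef_pos: [635.0, -212.2, 68.4]
ee_rot: [0.001, 0.742, 0.671, 0.0]
force: [0.7, -0.8, 1.1]
grip_width: 1.001
grip_force: 0.0
t 28.375 pos [ 635.  -212.2   68.4] turn 0.0 shift after turn (m) [ 0.0001 -0.001   0.0024] w 1.001 F 0.0 q6 -0.4 force [ 0.7 -0.8  1.1]
```

```bash
python3 -m pendant '0 0 0 0;0 0 0 0;0 0 0 0;0 0 0 0;0 0 0 0;0 0 0 0;0 0 0 0;0 0 0 0' 0 40;  python3 -m pendant '0 0 -.02 0;0 0 -.03 0;0 0 -.03 0;0 0 0 0;0 0 0 0'
python3 pl.py 470.6 -94.5 145 0.108
```

```text
time_s: 29.38
eef_pos: [634.9, -212.3, 67.6]
ee_rot: [0.001, 0.742, 0.671, 0.0]
force: [0.9, 1.0, 7.0]
grip_width: 0.549
grip_force: 40.9
time_s: 30.0
eef_pos: [633.7, -211.7, 144.7]
ee_rot: [-0.001, 0.742, 0.671, -0.001]
force: [-0.3, -0.7, -2.8]
grip_width: 0.55
grip_force: 41.7
t 30.0 pos [ 633.7 -211.7  144.7] turn -0.208 shift after turn (m) [ 0.1341 -0.1495  0.0004] w 0.55 F 41.7 q6 -0.4 force [-0.3 -0.7 -2.8]
```

```bash
python3 -m pendant '0 0 0 -.104;0 0 0 -.104;.021 -.022 0 0;.024 -.027 0 0;.024 -.027 0 0;.024 -.027 0 0;.023 -.026 0 0;.0181 -.0205 0 0;0 0 0 0;0 0 0 0'
python3 pl.py 470.6 -94.5 61.1 0.108
python3 - <<'E'
from h import *
s=cap('side'); b=cv2.resize(s['color'][120:300,90:330,::-1],None,fx=3,fy=3); cv2.imwrite('pics/p3.png',b)
E
```

```text
time_s: 31.25
eef_pos: [471.5, -95.2, 146.2]
ee_rot: [-0.0, 0.668, 0.744, -0.0]
force: [-0.5, 0.2, -2.1]
grip_width: 0.543
grip_force: 41.9
t 31.25 pos [471.5 -95.2 146.2] turn -0.0 shift after turn (m) [ 0.0007 -0.0008  0.0851] w 0.543 F 41.9 q6 -0.55 force [-0.5  0.2 -2.1]
```

View pics/p3.png

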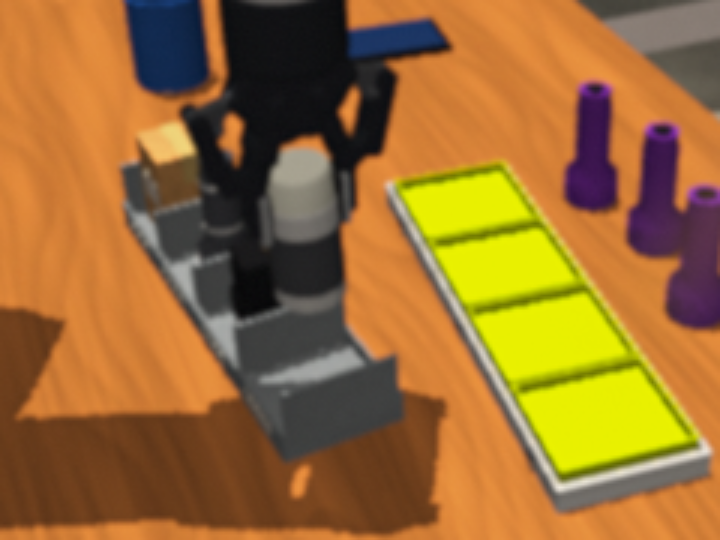

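The can at (303,230) hangs level above bay 4; the other three stand in their bays.

```bash
python3 -m pendant '0 0 .03 0;0 0 .025 0;0 0 .016 0;0 0 .008 0;0 0 .003 0;0 0 0 0;0 0 0 0'; python3 -m pendant '0 0 .001 0;0 0 0 0;0 0 0 0';python3 -m pendant '0 0 .0005 0;0 0 0 0;0 0 0 0'
```

```text
time_s: 32.17
eef_pos: [471.6, -95.0, 65.3]
ee_rot: [0.0, 0.668, 0.744, 0.0]
force: [-0.3, -0.5, -2.4]
grip_width: 0.547
grip_force: 41.9
time_s: 32.55
eef_pos: [471.3, -94.9, 63.9]
ee_rot: [0.0, 0.668, 0.744, 0.0]
force: [-0.7, -0.6, -2.5]
grip_width: 0.552
grip_force: 41.9
time_s: 32.92
eef_pos: [471.3, -94.8, 63.3]
ee_rot: [-0.0, 0.668, 0.744, -0.0]
force: [0.4, 0.5, -2.0]
grip_width: 0.545
grip_force: 41.9
```

```bash
python3 -m pendant '0 0 .001 0;0 0 0 0;0 0 0 0';python3 -m pendant '0 0 .0006 0;0 0 0 0;0 0 0 0';python3 -m pendant '0 0 .0005 0;0 0 0 0;0 0 0 0'
```

```text
time_s: 33.3
eef_pos: [471.3, -94.9, 62.3]
ee_rot: [-0.0, 0.668, 0.744, 0.0]
force: [0.2, 0.7, -1.9]
grip_width: 0.545
grip_force: 41.9
time_s: 33.67
eef_pos: [471.3, -94.9, 61.7]
ee_rot: [0.0, 0.668, 0.744, 0.0]
force: [-0.5, -1.0, -2.4]
grip_width: 0.548
grip_force: 41.9
time_s: 34.05
eef_pos: [471.4, -94.9, 61.2]
ee_rot: [0.0, 0.668, 0.744, 0.0]
force: [0.4, 0.2, -2.3]
grip_width: 0.547
grip_force: 42.0
```

```bash
python3 -m pendant '0 0 .0006 0;0 0 0 0;0 0 0 0';python3 -m pendant '0 0 .0004 0;0 0 0 0;0 0 0 0'
```

```text
time_s: 34.42
eef_pos: [471.5, -95.0, 61.0]
ee_rot: [0.0, 0.668, 0.744, -0.0]
force: [-2.3, -0.1, 5.4]
grip_width: 0.546
grip_force: 42.2
time_s: 34.8
eef_pos: [471.5, -95.1, 61.0]
ee_rot: [0.0, 0.668, 0.744, -0.0]
force: [-2.4, 1.3, 9.5]
grip_width: 0.547
grip_force: 42.3
```

```bash
python3 -m pendant '0 0 0 0;0 0 0 0;0 0 0 0;0 0 0 0;0 0 0 0' 1; python3 -m pendant '0 0 -.02 0;0 0 -.04 0;0 0 -.04 0;0 0 -.04 0;-.03 0 0 0;-.04 0 0 0;-.04 0 0 0;-.04 0 0 0;-.04 0 0 0;0 0 0 0'
python3 - <<'E'
from h import *
c=cap('top'); s=cap('side')
a=cv2.resize(c['color'][215:315,120:330,::-1],None,fx=3,fy=3); b=cv2.resize(s['color'][120:280,90:300,::-1],None,fx=1.8,fy=1.8)
b=cv2.copyMakeBorder(b,0,0,0,a.shape[1]-b.shape[1],cv2.BORDER_CONSTANT)
cv2.imwrite('pics/p4.png',np.vstack([a,b]))
E
```

```text
time_s: 35.42
eef_pos: [471.3, -94.9, 60.2]
ee_rot: [0.0, 0.668, 0.744, -0.0]
force: [-0.5, 0.0, 0.6]
grip_width: 1.001
grip_force: 0.0
time_s: 36.67
eef_pos: [491.5, -285.9, 199.6]
ee_rot: [-0.0, 0.669, 0.743, -0.0]
force: [1.0, -0.4, 0.7]
grip_width: 1.0
grip_force: 0.0
```

View pics/p4.png

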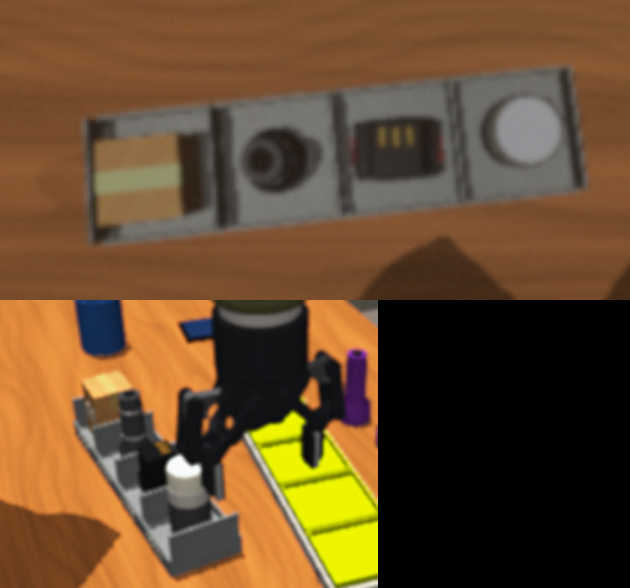

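All four stand upright in their bays, left to right: carton (140,180), torch (270,160), battery (398,145) and can (525,130). The gripper is clear of them.

```bash
python3 -c "
from rig import ctrl; print(ctrl.finish_job())"
```

```text
the job is handed in; nothing more can be done
None
```

The job is handed in: carton, torch, battery and can stand upright in outgoing bays 1 to 4 in their original left-to-right order, finished at about 37 s of the 90 s allowed, with the purple look-alikes untouched.

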